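Change the nozzle on the air duster

ROBOT

A 7-joint arm with a two-finger parallel gripper is mounted at the origin on the work surface; the furniture and walls round the work are solid. World frame = base frame: x ahead of the robot, y to its left, z up, the work surface at z = 0. Lengths are in m, angles in rad, forces in N, time in s.
With the tool pointing down it reaches from about 0.4 to 0.875 m from the base axis. Payload 19.3 kg.
Tool frame: the origin (TCP) lies midway between the tips of the shut fingers; the grasp point (between the pads) lies 19 mm behind it; z points along the fingers, y is the line along which they close (so a half turn about z gives the same grasp; the last joint's range is limited). The gripper opens to 85 mm and grips with 20 to 120 N. Pads are 22 mm wide; open, the fingers measure 114 mm over their backs; the gripper's body (76 mm by 85 mm) begins 54 mm behind the grasp point. The pads swing forward as they close: fully open they stand 13 mm farther back than shut.
Start: joints at [-1.229, 0.521, -0.036, 1.599, 0.021, 1.021, -0.113], TCP at [0.25, 0.573, 0.231] pointing down, gripper open.
Joint ranges: [-2.91, 2.91], [-0.3, 2.13], [-1.5, 1.42], [0.17, 2.43], [-1.26, 4.41], [0.16, 1.93], [-2.52, 2.52]. Speed limits (rad/s): [1.89, 1.89, 2.39, 2.39, 3.01, 3.01, 3.01].

INTERFACE

Orientations are given as [roll, pitch, yaw] about the fixed x, y, z axes, in that order (R = Rz(yaw) Ry(pitch) Rx(roll)).
In Python, from workcell import telemetry, grab_frame, calibration, bot, outline_of, landmark_of gives the robot as it stands. The module is installed in compiled form; this text tells all that it offers.
- The arm moves only by the shell command python3 -m inch 'ROWS' [FORCE]. ROWS is JSON, a list of rows, each a list of 7 numbers: the shift along the tool's x, y, z in m, then the turn, a rotation vector about the tool's x, y, z in rad, then the closure, from 0 (fully open) to 1 (shut). A call has 1 to 5 rows; each row shifts and turns the commanded pose from where the row before left it, along the tool's axes as they then stand; what a row does not reach is not made up. A row lasts 1/10 s, in which the tool goes at most 50 mm and 8.59 degrees, less where a joint would pass 70% of its speed; a pose out of reach is approached as far as the arm can. A call is refused whole if a number of a shift passes 0.05 or a number of a turn 0.15, either way. A call with a gripper value outside its range is refused whole. The fingers move at their own pace and stop on an object; FORCE is the grip in N (left out, the last holds). Time passes only in rows, so rows that do not move let the fingers close. It gives the time, the measured TCP pose, the force, the opening and the grip force at its end, in the units of the state.
- telemetry.observe(): the state, without advancing time (a new reading comes with each control period).
- grab_frame(name): name is "side" or "top" or "wrist"; returns the picture (400x640x3 uint8, red, green, blue); there is no depth.
- calibration(name): a dict with "fovy" (degrees; the focal length in pixels is half the picture's height over the tangent of half this angle, whatever the lens; pixels are square), "cx", "cy" (the principal point, pixels), "pose" (4x4, takes a point from camera to world coordinates). Camera axes: x right, y down, z forward; pixel columns grow to the right and rows downward; lengths in m; the calibration is good to about 2 mm. The wrist camera is an equidistant fisheye: a pixel r from the principal point sees the ray r / f radians off the axis. A picture is of the moment at which its call begins: read the wrist's pose just before it. calibration takes no time and is no camera call; for the wrist camera it gives the pose at the moment of the call.
- bot.job_done(): hands the job in; it is judged then, once.
Trained networks look in the newest picture that a camera, given by its name, has taken for a name from the list of things; names that differ only in an ending like _2 or _b are one class to them, and where a whole thing is asked for, a point or a joint stands for the part that bears it (a point fixed in the world has none). Each returns a list of dicts, best first, with "score" (0 to 1); they miss things now and then, are a little off and sometimes report something else, mostly with a low value. They report only what shows in the picture. A call takes as long as a camera call. They do not tell look-alikes from the thing itself.
- outline_of(label, camera): "region" (400x640 bool, what is visible of it) and "rect" ([left, top, right, bottom] in pixels, round what is visible of it).
- landmark_of(label, camera): "xy" ([column, row] in pixels: a listed point, or the origin of a listed thing).
The state is a dict: "clock": time; "qpos": joint angles; "qd": joint speeds; "joint_efforts": joint torques, N m; "position": TCP position; "tool_rot": TCP orientation; "force": force on the tool from outside, world axes, zero at the start; "moment": the same for the moment, N m; "grip_width": finger opening in m; "finger_force": force on a finger pad.
Only numpy, scipy, OpenCV 4.12 (cv2) and the standard library are available. Lean on these libraries where they do the work, as an engineer would, in place of code of your own. Each camera call takes 0.05 s, during which the arm holds its last target. There are 200 camera calls.

TASK

Before the keyboard is cleaned, fit the narrow orange nozzle to the cordless air duster that stands in its charging dock. Press the blue release collar in so that the brush nozzle comes free, draw it out without tugging it against the lock and stand it fully down in the empty well of the black nozzle rack; then push the orange nozzle into the duster's outlet, past the grip, until it snaps home, stays locked and the collar has sprung back up. Feel your way: do not shove or pull the duster hard, and leave the grey nozzle, the phone, the mouse and the mug alone.

Things in the scene. Friction and masses are not known exactly. Their poses are not given: they have to be found in the camera images.
- dock: Grey round charging dock, 94 mm across, 30 mm high, fixed; the white air duster (61 mm thick) stands upright in its rubber cup. Origin: centre of its underside on the desk, z up. How deep the duster sits varies: the blue collar's top is 122 mm above the desk, up to 12 mm more or less, not measured: find it by touch. The duster's shoulder is 15 mm below it.
- dock_axis (a point): Point on the axis of duster, collar and outlet (all upright), 122 mm above the desk: the collar's top at mean height. The outlet is a 17.6 mm bore with a funnel mouth 24 mm wide. Sprung jaws 12.5 mm below the collar's top grip a nozzle's groove: a locked nozzle's foot is 23 mm below the collar's top, the bottom stop 2 mm deeper. Pushing one in takes 10 to 15 N.
- collar (a joint): Blue ring round the outlet, 44 mm across, flat top from 12 to 22 mm from the axis. Value: travel pressed down, 0 (up) to 0.0045 m (stop), spring 3.4 N/mm (15 N at the stop). Beyond 4 mm it opens the jaws; press it e.g. with the fingertips astride the nozzle. A nozzle that is not yet locked holds it almost 4 mm down; it is up when one is locked or out.
- plunger (a joint): Sprung valve plunger at the bottom of the bore. Value: how far a nozzle holds it in, 0 (up) to 0.010 m (bottom stop), about 0.008 with a nozzle locked; 1.5 N at 0, 5.5 N at 0.008. As soon as the jaws open it lifts the nozzle 8 mm, past the grip, so that the nozzle stays free when the collar is let go.
- duster (a joint): How far the duster is pushed down (+) or pulled up (-) in its rubber seat from its rest: about 20 N per mm. More than 1.1 mm down (22 N) or 1 mm up (20 N) is too rough.
- brush_grip (a point): Middle of the red sleeve (20 mm thick, 18 mm tall, z up along it) on the black brush nozzle, a 16 mm tube locked in the outlet at the start. Bristles end 16 mm above this point. The sleeve slides stiffly (8 N) on the tube, anywhere from 35 to 47 mm above the nozzle's foot, so it does not tell where foot and collar are. Grip the sleeve. Foot and groove as on the orange nozzle.
- rack: Black nozzle rack, fixed, 54 mm (x) by 156 mm (y), 24 mm high; origin: centre of its underside. Three wells in a row along its y axis at y = +45, 0 and -45 mm, 20 mm wide with 2 mm chamfers, 15 mm deep (floor 9 mm above the desk). The well at y = +45 mm is empty; the orange and grey nozzles stand in the other two, either way round.
- empty_well (a point): Centre of the floor of the empty well (brush nozzle's place), 9 mm above the desk, 15 mm below the rack's top. A nozzle fully down stands with its foot on this floor; the sleeve's middle is then 35 to 47 mm above it.
- orange_nozzle: Orange nozzle standing in a well; origin: centre of its foot, z up along it. 16 mm tube up to 58 mm, then tapering to a 6 mm spout, 90 mm tall in all, about 30 g. Foot: cone from 10 to 16 mm over 7 mm; snap groove (12 mm thick) from 9 to 14.5 mm. Grip it across the tube 46 to 52 mm above the foot, so that the fingertips stay above the collar when it is home.
- grey_nozzle: Grey nozzle with a flat slotted tip, same 16 mm tube, 74 mm tall, origin at its foot; stands in a rack well and stays there: a bystander.
- mouse: Black wireless mouse lying on the desk, 104x57x33 mm; a bystander, leave it.
- phone: Black phone lying screen up on the desk, 146x72x9 mm; a bystander, leave it.
- mug: White mug with a dark woven lozenge print, 78 mm across, 89 mm high, standing on the desk; a bystander, leave it.
Things that resemble listed ones, but are neither listed nor needed, are in the scene too. There is more than one size of the orange_nozzle; the one meant has the size given above.

How it is judged:
On the way:
1. the brush nozzle is out of the outlet and stands fully down in the empty well (horizontal distance between brush_grip and empty_well below 0.012 m and z of brush_grip in the frame of rack below 0.0575 m and angle between brush_grip's own z axis and vertical below 0.25 rad), for 0.2 s.
At the end, for the whole second after the job is handed in: Orange nozzle locked in the outlet and at rest (within 4 mm of the dock's axis, 0.08 rad of upright, plunger in by over 6.5 mm, collar back to under 1.2 mm); brush nozzle fully down in the well (sleeve within 12 mm of its axis, under 57.5 mm above the rack's underside, 0.25 rad of upright) (all of step 1 and value of joint plunger above 0.0065 m and value of joint collar below 0.0012 m and horizontal distance between orange_nozzle and dock_axis below 0.004 m and angle between orange_nozzle's own z axis and vertical below 0.08 rad and linear speed of orange_nozzle below 0.01 m/s); the robot touches nothing.
It fails at once if the duster is shoved down in its rubber seat by more than 1.1 mm (22 N) (value of joint duster above 0.0011 m).
It fails at once if the duster is tugged up in its rubber seat by more than 1 mm (20 N) (value of joint duster below -0.001 m).
It fails at once if the grey nozzle is moved by more than 10 mm (distance of grey_nozzle from where it was at the start of the episode above 0.01 m).
It fails at once if the mouse, the phone or the mug is moved by more than 20 mm (distance of any of mouse, phone, mug from where it was at the start of the episode above 0.02 m).
It also fails if it takes over 62 s, if anything falls off the work surface, if the arm or the gripper's body presses on something with over 40 N, if the wrist force passes 120 N, or if a joint passes its speed limit or range.

## Working session

There is one attempt and no reset: what is moved stays moved. The work goes in short steps, Python scripts to look and compute and a shell command to move; the robot and the scene stay as the last step left them, time stands still between calls to the robot, and variables do not carry over. Pictures are saved under pics/ and viewed, at most 14 in all, crops included, and the job is handed in when it is done.

```bash
mkdir -p pics; cat > h.py <<'E'
import numpy as np, cv2
from workcell import telemetry, grab_frame, calibration, bot, outline_of, landmark_of
def ray(cam,px,c=None):
    c=c or calibration(cam); f=200/np.tan(np.radians(c["fovy"])/2)
    d=np.array([px[0]-c["cx"],px[1]-c["cy"]],float)
    if cam=="wrist":
        r=np.hypot(*d); a=r/f; v=np.array([*(d/max(r,1e-9)*np.sin(a)),np.cos(a)])
    else: v=np.array([*(d/f),1.])
    T=np.array(c["pose"]); return T[:3,3],T[:3,:3]@v
def atz(cam,px,z,c=None):
    o,v=ray(cam,px,c); return o+v*(z-o[2])/v[2]
def tri(a,b):
    A=np.zeros((3,3));y=np.zeros(3)
    for o,v in (a,b):
        v=v/np.linalg.norm(v);P=np.eye(3)-np.outer(v,v);A+=P;y+=P@o
    return np.linalg.solve(A,y)
def save(n,im): cv2.imwrite("pics/"+n+".png",im[:,:,::-1])
E
python3 - <<'E'
from h import *
s=telemetry.observe();print(s)
a=grab_frame("side");b=grab_frame("top");
save("a",a);save("b",b)
for cam in("side","top"):
    c=calibration(cam);print(cam,c["fovy"],np.round(c["pose"],3).tolist())
    for n in("dock_axis","brush_grip","empty_well","orange_nozzle","grey_nozzle","rack","dock","mug","mouse","phone"):
        z={"dock_axis":.122,"brush_grip":.14,"empty_well":.009,"orange_nozzle":.009,"grey_nozzle":.009}.get(n,0)
        for d in landmark_of(n,cam)[:4]: print(cam,n,round(d["score"],2),np.round(d["xy"],1),np.round(atz(cam,d["xy"],z),3))
E
```

```text
{'clock': 0.0, 'qpos': array([-1.2292176 ,  0.52199532, -0.03635888,  1.59998709,  0.02120078,
        1.02112194, -0.11278251]), 'qd': array([-4.58839903e-04, -5.11558035e-04, -2.15260559e-04,  1.93127573e-04,
       -2.81886056e-04,  8.02340925e-05,  1.09441623e-04]), 'joint_efforts': array([ 1.80299146e-03, -9.27112269e+01,  1.98093005e+00, -3.69923294e+01,
        1.79031532e-02,  8.34442209e-03,  6.70272311e-05]), 'position': array([0.25003299, 0.57244148, 0.23074453]), 'tool_rot': array([-3.14046786e+00,  6.60269569e-05,  2.72984881e+00]), 'force': array([ 0.20074056, -0.70666318,  0.06790946]), 'moment': array([-0.01990196, -0.01626575,  0.01358711]), 'finger_force': 0.0, 'grip_width': 0.08533455390958002}
side 43.14342250523076 [[-0.964, -0.151, 0.219, 0.207], [-0.265, 0.492, -0.829, 0.978], [0.017, -0.858, -0.514, 0.56], [0.0, 0.0, 0.0, 1.0]]
side dock_axis 0.72 [374.6 285.6] [0.266 0.449 0.122]
side brush_grip 0.47 [302.1 205.4] [0.411 0.307 0.14 ]
side brush_grip 0.43 [303.1 147.1] [0.475 0.089 0.14 ]
side empty_well 0.69 [258.3 293.9] [0.461 0.388 0.009]
side empty_well 0
[... 536 characters left out ...]
 [374.6 289.5] [0.281 0.312 0.   ]
top 48.971953681879484 [[-0.072, -0.97, 0.232, 0.232], [-0.997, 0.07, -0.016, 0.226], [-0.001, -0.233, -0.973, 0.953], [0.0, 0.0, 0.0, 1.0]]
top brush_grip 0.56 [397.7 169.1] [0.48  0.068 0.14 ]
top empty_well 0.81 [244.2 205.6] [0.46  0.389 0.009]
top orange_nozzle 0.62 [262.6 204.2] [0.46  0.349 0.009]
top orange_nozzle 0.54 [238.1 169. ] [0.546 0.4   0.009]
top orange_nozzle 0.42 [277.5 177.3] [0.52  0.313 0.009]
top grey_nozzle 0.45 [285.7 206.9] [0.451 0.298 0.009]
top rack 0.66 [265.3 208.3] [0.453 0.344 0.   ]
top dock 0.4 [243.3 204.8] [0.464 0.393 0.   ]
top mug 0.56 [234.6 265.5] [0.331 0.415 0.   ]
top mouse 0.61 [325.8 239.1] [0.374 0.215 0.   ]
```

View pics/a.png

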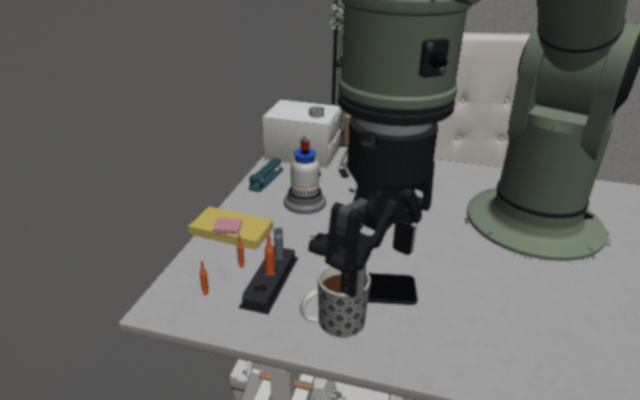

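View pics/b.png

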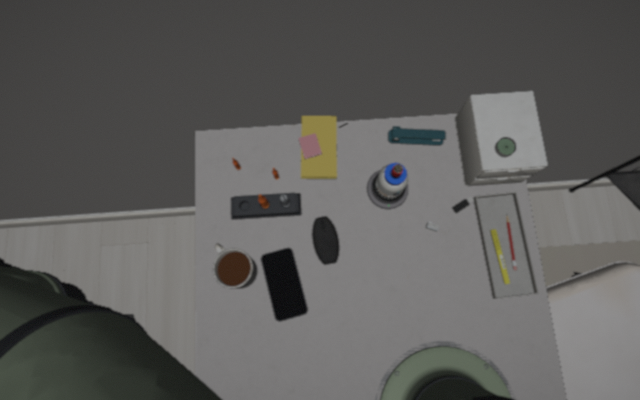

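The side picture shows the duster at (305,180), the rack at (270,280) with a tall orange nozzle at (270,258), and two smaller orange ones on the desk at (240,252) and (204,278). The top picture shows the collar at (395,175).

Candidates for the orange nozzle:
- (270,258): in the middle rack well, tall. This is my choice.
- (240,252): short, on the desk.
- (204,278): short, on the desk.

I'll move in and check it close up.

```bash
python3 -m inch '[[0,0,-0.01,0,0,0.137,0],[0,0,-0.01,0,0,0.137,0],[0,0,-0.01,0,0,0.137,0],[0,0,-0.01,0,0,0.137,0],[0,0,-0.01,0,0,0.137,0]]' && python3 -m inch '[[0,0,-0.01,0,0,0.137,0],[0,0,-0.01,0,0,0.137,0],[0,0,0,0,0,0.137,0],[0,0,0,0,0,0.14,0],[-0.026,0.017,0,0,0,0,0]]' && python3 -m inch '[[-0.029,0.019,0,0,0,0,0],[-0.029,0.019,0,0,0,0,0],[-0.029,0.019,0,0,0,0,0],[-0.029,0.019,0,0,0,0,0],[-0.029,0.019,0,0,0,0,0]]' && python3 -m inch '[[-0.029,0.019,0,0,0,0,0],[-0.029,0.019,0,0,0,0,0],[-0.029,0.019,0,0,0,0,0],[0,0,0,0,0,0,0]]'
cat > look.py <<'E'
import sys
from h import *
s=telemetry.observe();print(s["clock"],s["position"].round(4),s["tool_rot"].round(4),s["force"].round(2),s["grip_width"])
c=calibration("wrist");print(np.round(c["pose"],3).tolist(),c["fovy"])
w=grab_frame("wrist");save(sys.argv[1],w);grab_frame("side")
Z={"dock_axis":.122,"brush_grip":.14,"empty_well":.009,"orange_nozzle":.009,"grey_nozzle":.009}
for n in Z:
    W=[d for d in landmark_of(n,"wrist") if d["score"]>.3][:3];S=[d for d in landmark_of(n,"side") if d["score"]>.3][:3]
    for d in W:
        print(n,round(d["score"],2),np.round(d["xy"]),np.round(atz("wrist",d["xy"],Z[n],c),4),[np.round(tri(ray("wrist",d["xy"],c),ray("side",e["xy"])),3).tolist() for e in S])
E
python3 look.py c
```

```text
clock: 1.6
position: [0.2502, 0.5727, 0.2818]
tool_rot: [3.142, -0.0, 2.039]
force: [0.2, 0.0, -0.6]
grip_width: 0.0858
finger_force: 0.0
clock: 2.1
position: [0.2627, 0.5477, 0.3006]
tool_rot: [-3.141, -0.0, 1.492]
force: [1.1, 0.2, 0.2]
grip_width: 0.0853
finger_force: 0.0
clock: 2.6
position: [0.3492, 0.3923, 0.3014]
tool_rot: [3.142, -0.0, 1.494]
force: [0.7, 0.3, -0.5]
grip_width: 0.0855
finger_force: 0.0
clock: 3.0
position: [0.4009, 0.2986, 0.3018]
tool_rot: [3.141, 0.0, 1.488]
force: [-0.4, 0.8, -0.3]
grip_width: 0.0851
finger_force: 0.0
3.0 [0.4009 0.2986 0.3018] [3.1406e+00 2.0000e-04 1.4882e+00] [-0.42  0.84 -0.26] 0.0850871354509311
[[0.997, -0.078, -0.025, 0.407], [-0.082, -0.944, -0.32, 0.381], [0.001, 0.321, -0.947, 0.444], [0.0, 0.0, 0.0, 1.0]] 65.70646984690485
brush_grip 0.71 [309. 201.] [0.3798 0.2724 0.14  ] [[0.398, 0.318, 0.257]]
brush_grip 0.51 [398. 334.] [0.4789 0.0683 0.14  ] [[0.481, 0.066, 0.137]]
brush_grip 0.51 [367. 148.] [0.4429 0.3229 0.14  ] [[0.414, 0.343, 0.264]]
empty_well 0.64 [360.  85.] [0.4547 0.389  0.009 ] [[0.456, 0.389, 0.008]]
orange_nozzle 0.7 [426.  77.] [0.5507 0.3971 0.009 ] [[0.433, 0.385, 0.208], [0.483, 0.39, 0.063], [0.511, 0.391, 0.066]]
orange_nozzle 0.66 [364. 122.] [0.4562 0.3359 0.009 ] [[0.417, 0.348, 0.171], [0.457, 0.335, 0.004], [0.479, 0.349, 0.035]]
orange_nozzle 0.52 [404. 130.] [0.5129 0.3207 0.009 ] [[0.436, 0.338, 0.17], [0.493, 0.313, -0.014], [0.519, 0.321, 0.004]]
grey_nozzle 0.65 [366. 148.] [0.4566 0.2983 0.009 ] [[0.455, 0.297, 0.006]]
```

View pics/c.png

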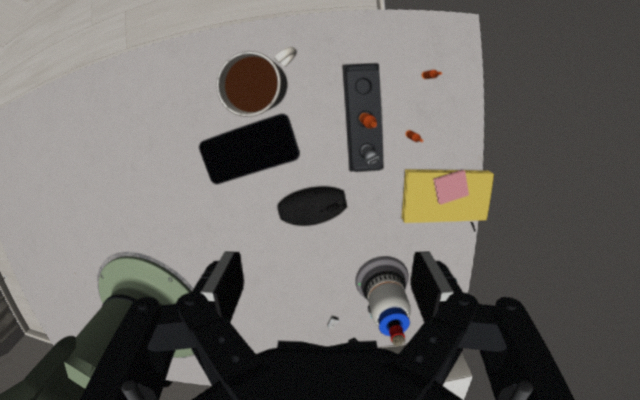

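The wrist view confirms it. The tall orange nozzle is in the middle well at (369,120) and the empty well is at (363,86). The grey nozzle is at (369,155), the small look-alikes lie at (431,74) and (414,136), and the collar is at (393,320). I'll move above the duster.

```bash
python3 -m inch '[[-0.028,0.012,0.006,0,0,0,0],[-0.028,0.012,0.006,0,0,0,0],[-0.028,0.012,0.006,0,0,0,0],[-0.028,0.012,0.006,0,0,0,0],[-0.028,0.012,0.006,0,0,0,0]]' && python3 -m inch '[[-0.028,0.012,0.006,0,0,0,0],[-0.028,0.012,0.006,0,0,0,0],[-0.028,0.012,0.006,0,0,0,0],[0,0,0,0,0,0,0],[0,0,0,0,0,0,0]]'
python3 look.py d
python3 - <<'E'
import cv2,numpy as np
from h import *
c=calibration("wrist")
im=cv2.imread("pics/d.png");h=cv2.cvtColor(im,cv2.COLOR_BGR2HSV)
for nm,lo,hi in(("blue",(100,120,60),(125,255,255)),("red",(0,120,50),(8,255,255)),("red2",(172,120,50),(180,255,255))):
    m=cv2.inRange(h,lo,hi);n,l,st,ce=cv2.connectedComponentsWithStats(m)
    for i in np.argsort(-st[1:,4])[:2]+1: print(nm,st[i],ce[i].round(1))
    if nm=="blue":
        i=1+np.argmax(st[1:,4]);p=np.argwhere(l==i)[:,::-1];hull=cv2.convexHull(p.astype(np.int32))
        P=np.array([atz("wrist",q[0],.122,c)[:2] for q in hull]);print(cv2.minEnclosingCircle(P.astype(np.float32)),P.min(0),P.max(0))
cv2.imwrite("pics/d2.png",cv2.resize(im[100:350,170:490],(800,600)[:2]))
E
```

```text
clock: 4.1
position: [0.4481, 0.1572, 0.2712]
tool_rot: [3.141, -0.0, 1.494]
force: [0.8, -0.0, -0.2]
grip_width: 0.0855
finger_force: 0.0
clock: 4.6
position: [0.4773, 0.0715, 0.2532]
tool_rot: [-3.141, 0.0, 1.493]
force: [0.4, 0.5, 0.6]
grip_width: 0.0853
finger_force: 0.0
4.6 [0.4773 0.0715 0.2532] [-3.1413e+00  1.0000e-04  1.4925e+00] [0.39 0.48 0.63] 0.08531177855779398
[[0.997, -0.074, -0.025, 0.483], [-0.078, -0.944, -0.32, 0.154], [0.0, 0.321, -0.947, 0.396], [0.0, 0.0, 0.0, 1.0]] 65.70646984690485
brush_grip 0.9 [328. 191.] [0.4777 0.0705 0.14  ] [[0.481, 0.071, 0.139]]
blue [ 304  161   48   46 1107] [327.5 180.6]
((0.4772440791130066, 0.07053515315055847), 0.022778553888201714) [0.45487081 0.04900667] [0.4988023 0.0932135]
red [318 179  20  17 138] [327.2 185.6]
red [234 316  48   4 134] [257.1 317.5]
red2 [318 180   6   8  12] [320.1 183.5]
red2 [317 190   1   6   6] [317.  192.5]
```

View pics/d2.png

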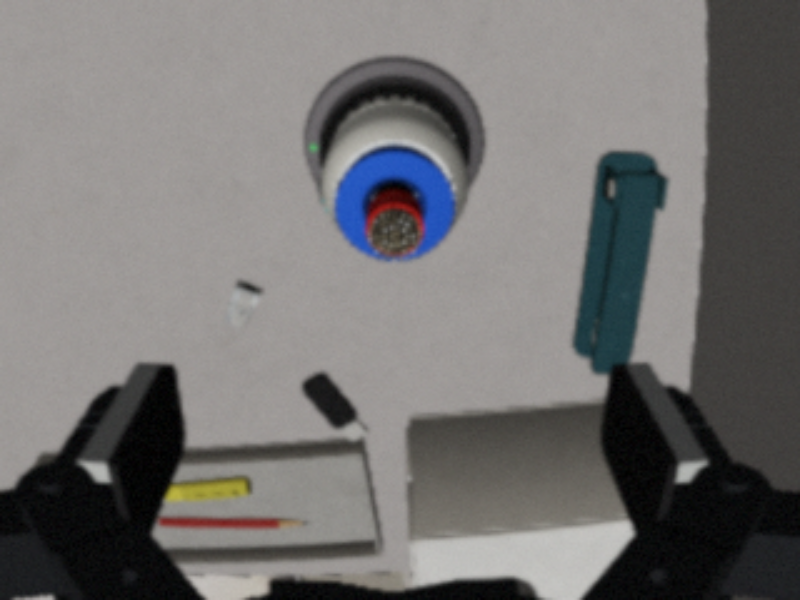

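The crop shows the blue collar round (328,180) in the full frame, with the red sleeve and bristles at (328,191). The axis is at about (0.477, 0.071). I'll partly close the fingers so they sit astride the sleeve, then come down.

```bash
python3 -m inch '[[0,0,0.015,0,0,0,0.65],[0,0,0.015,0,0,0,0.65],[0,0,0.015,0,0,0,0.65],[0,0,0,0,0,0,0.65],[0,0,0,0,0,0,0.65]]' 40; python3 -m inch '[[0,0,0,0,0,0,0.65],[0,0,0,0,0,0,0.65]]'
python3 - <<'E'
from h import *
w=grab_frame("wrist");save("e",w[100:350,170:490])
print(telemetry.observe()["grip_width"])
E
```

```text
clock: 5.7
position: [0.4774, 0.0717, 0.2086]
tool_rot: [-3.141, 0.0, 1.494]
force: [0.5, 0.1, 0.3]
grip_width: 0.0295
finger_force: 0.0
clock: 5.9
position: [0.4776, 0.0719, 0.2089]
tool_rot: [3.141, -0.0, 1.494]
force: [0.6, -0.6, 0.4]
grip_width: 0.03
finger_force: 0.0
0.029930032689752563
```

View pics/e.png

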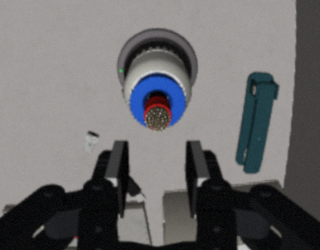

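The crop shows the fingers, at about (118,185) and (197,185), centred on the brush at (157,117). I'll come down to feel for the collar.

```bash
python3 -m inch '[[0,0,0.012,0,0,0,0.65],[0,0,0.012,0,0,0,0.65],[0,0,0.012,0,0,0,0.65],[0,0,0.01,0,0,0,0.65],[0,0,0.008,0,0,0,0.65]]'; python3 -m inch '[[0,0,0.006,0,0,0,0.65],[0,0,0.003,0,0,0,0.65],[0,0,0.002,0,0,0,0.65],[0,0,0,0,0,0,0.65]]'
```

```text
clock: 6.45
position: [0.477, 0.0716, 0.153]
tool_rot: [-3.141, 0.001, 1.494]
force: [0.4, -0.1, 0.1]
grip_width: 0.0296
finger_force: 0.0
clock: 6.85
position: [0.4774, 0.0718, 0.1433]
tool_rot: [3.142, -0.0, 1.494]
force: [0.0, 0.1, -0.5]
grip_width: 0.0299
finger_force: 0.0
```

```bash
cat > ok.py <<'E'
import sys
from workcell import telemetry
s=telemetry.observe();f=s["force"];print(s["clock"],s["position"].round(4),f.round(1),round(s["grip_width"],4))
sys.exit(abs(f[2])>float(sys.argv[1]) or max(abs(f[:2]))>float(sys.argv[1]))
E
D='[[0,0,0.001,0,0,0,0.65],[0,0,0.001,0,0,0,0.65],[0,0,0,0,0,0,0.65]]'
python3 -m inch '[[0,0,0.001,0,0,0,0.65],[0,0,0.001,0,0,0,0.65],[0,0,0.001,0,0,0,0.65]]'>/dev/null; python3 ok.py 2.5 && python3 -m inch '[[0,0,0.001,0,0,0,0.65],[0,0,0.001,0,0,0,0.65]]'>/dev/null; python3 ok.py 2.5 && python3 -m inch '[[0,0,0.001,0,0,0,0.65],[0,0,0.001,0,0,0,0.65]]'>/dev/null; python3 ok.py 2.5 && python3 -m inch '[[0,0,0.001,0,0,0,0.65],[0,0,0.001,0,0,0,0.65]]'>/dev/null; python3 ok.py 2.5 && python3 -m inch '[[0,0,0.001,0,0,0,0.65],[0,0,0.001,0,0,0,0.65]]'>/dev/null; python3 ok.py 2.5 && python3 -m inch '[[0,0,0.001,0,0,0,0.65],[0,0,0.001,0,0,0,0.65]]'>/dev/null; python3 ok.py 2.5
```

```text
7.15 [0.4774 0.0718 0.1404] [-0.2 -0.7  0.2] 0.0298
7.15 [0.4774 0.0718 0.1404] [-0.2 -0.7  0.2] 0.0298
7.15 [0.4774 0.0718 0.1404] [-0.2 -0.7  0.2] 0.0298
7.15 [0.4774 0.0718 0.1404] [-0.2 -0.7  0.2] 0.0298
7.15 [0.4774 0.0718 0.1404] [-0.2 -0.7  0.2] 0.0298
7.15 [0.4774 0.0718 0.1404] [-0.2 -0.7  0.2] 0.0298False
False
False
False
False
False
```

```bash
sed -i 's/sys.exit(\(.*\))$/sys.exit(int(\1))/' ok.py
python3 -m inch '[[0,0,0.001,0,0,0,0.65],[0,0,0.001,0,0,0,0.65]]'>/dev/null; python3 ok.py 2.5 && python3 -m inch '[[0,0,0.001,0,0,0,0.65],[0,0,0.001,0,0,0,0.65]]'>/dev/null; python3 ok.py 2.5 && python3 -m inch '[[0,0,0.001,0,0,0,0.65],[0,0,0.001,0,0,0,0.65]]'>/dev/null; python3 ok.py 2.5 && python3 -m inch '[[0,0,0.001,0,0,0,0.65],[0,0,0.001,0,0,0,0.65]]'>/dev/null; python3 ok.py 2.5 && python3 -m inch '[[0,0,0.001,0,0,0,0.65],[0,0,0.001,0,0,0,0.65]]'>/dev/null; python3 ok.py 2.5 && python3 -m inch '[[0,0,0.001,0,0,0,0.65],[0,0,0.001,0,0,0,0.65]]'>/dev/null; python3 ok.py 2.5 && python3 -m inch '[[0,0,0.001,0,0,0,0.65],[0,0,0.001,0,0,0,0.65]]'>/dev/null; python3 ok.py 2.5 && python3 -m inch '[[0,0,0.001,0,0,0,0.65],[0,0,0.001,0,0,0,0.65]]'>/dev/null; python3 ok.py 2.5
```

```text
7.35 [0.4773 0.0718 0.1383] [ 0.   0.  -0.5] 0.0298
7.55 [0.4773 0.0718 0.1362] [0.5 0.2 0.6] 0.0297
7.75 [0.4773 0.0718 0.1342] [ 0.  -0.8 -0.4] 0.0302
7.95 [0.4773 0.0718 0.1322] [-0.6  0.7 -0.6] 0.0298
8.15 [0.4773 0.0718 0.1302] [ 0.4 -0.2  0.4] 0.0299
8.35 [0.4773 0.0718 0.1282] [0.3 0.8 0.1] 0.0304
8.55 [0.4773 0.0718 0.1262] [ 0.1 -0.3  0.1] 0.0298
8.75 [0.4773 0.0718 0.1242] [0.7 0.2 0.6] 0.0299
```

```bash

python3 -m inch '[[0,0,0.001,0,0,0,0.65],[0,0,0.001,0,0,0,0.65]]'>/dev/null; python3 ok.py 2.5 && python3 -m inch '[[0,0,0.001,0,0,0,0.65],[0,0,0.001,0,0,0,0.65]]'>/dev/null; python3 ok.py 2.5 && python3 -m inch '[[0,0,0.001,0,0,0,0.65],[0,0,0.001,0,0,0,0.65]]'>/dev/null; python3 ok.py 2.5 && python3 -m inch '[[0,0,0.001,0,0,0,0.65],[0,0,0.001,0,0,0,0.65]]'>/dev/null; python3 ok.py 2.5 && python3 -m inch '[[0,0,0.001,0,0,0,0.65],[0,0,0.001,0,0,0,0.65]]'>/dev/null; python3 ok.py 2.5 && python3 -m inch '[[0,0,0.001,0,0,0,0.65],[0,0,0.001,0,0,0,0.65]]'>/dev/null; python3 ok.py 2.5 && python3 -m inch '[[0,0,0.001,0,0,0,0.65],[0,0,0.001,0,0,0,0.65]]'>/dev/null; python3 ok.py 2.5 && python3 -m inch '[[0,0,0.001,0,0,0,0.65],[0,0,0.001,0,0,0,0.65]]'>/dev/null; python3 ok.py 2.5
```

```text
8.95 [0.4773 0.0717 0.1222] [ 0.3  0.1 -0.2] 0.0297
9.15 [0.4773 0.0718 0.1203] [-0.7 -0.2  3.2] 0.0301
9.15 [0.4773 0.0718 0.1203] [-0.7 -0.2  3.2] 0.0301
9.15 [0.4773 0.0718 0.1203] [-0.7 -0.2  3.2] 0.0301
9.15 [0.4773 0.0718 0.1203] [-0.7 -0.2  3.2] 0.0301
9.15 [0.4773 0.0718 0.1203] [-0.7 -0.2  3.2] 0.0301
9.15 [0.4773 0.0718 0.1203] [-0.7 -0.2  3.2] 0.0301
9.15 [0.4773 0.0718 0.1203] [-0.7 -0.2  3.2] 0.0301
```

```bash

python3 -m inch '[[0,0,0.001,0,0,0,0.65],[0,0,0.001,0,0,0,0.65],[0,0,0,0,0,0,0.65]]'>/dev/null; python3 ok.py 11 && python3 -m inch '[[0,0,0.001,0,0,0,0.65],[0,0,0,0,0,0,0.65]]'>/dev/null; python3 ok.py 12.5 && python3 -m inch '[[0,0,0.0004,0,0,0,0.65],[0,0,0,0,0,0,0.65]]'>/dev/null; python3 ok.py 13.8 && python3 -m inch '[[0,0,0.0003,0,0,0,0.65],[0,0,0,0,0,0,0.65]]'>/dev/null; python3 ok.py 13.8
```

```text
9.45 [0.4773 0.0718 0.1184] [-2.3  1.1  8.5] 0.0298
9.65 [0.4774 0.0718 0.1175] [-3.4  0.6 11.5] 0.0297
9.85 [0.4774 0.0718 0.1172] [-3.4 -0.3 11.4] 0.0302
10.05 [0.4773 0.0718 0.1169] [-2.5  0.2 13.5] 0.0297
```

```bash

python3 -m inch '[[0,0,0.0003,0,0,0,0.65],[0,0,0,0,0,0,0.65]]'>/dev/null; python3 ok.py 15 && python3 -m inch '[[0,0,0.0003,0,0,0,0.65],[0,0,0,0,0,0,0.65]]'>/dev/null; python3 ok.py 15 && python3 -m inch '[[0,0,0.0002,0,0,0,0.65],[0,0,0,0,0,0,0.65]]'>/dev/null; python3 ok.py 13.8 
python3 - <<'E'
from h import *
w=grab_frame("wrist");save("f",cv2.resize(w[100:300,230:430],(600,600)))
print(landmark_of("brush_grip","wrist")[:1])
grab_frame("side");c=calibration("wrist")
for d in landmark_of("brush_grip","wrist")[:1]:
  for e in landmark_of("brush_grip","side")[:2]: print(tri(ray("wrist",d["xy"]),ray("side",e["xy"])),e["score"])
E
```

```text
10.25 [0.4774 0.0718 0.1167] [-3.6  1.2 13.8] 0.0302
10.45 [0.4774 0.0718 0.1164] [-3.3  0.5 13.8] 0.0302
10.65 [0.4774 0.0718 0.1162] [-3.1  0.1 14.5] 0.0295
[{'xy': [326.8, 293.4], 'score': 0.83}]
[0.47813013 0.06664698 0.1403476 ] 0.58
```

View pics/f.png

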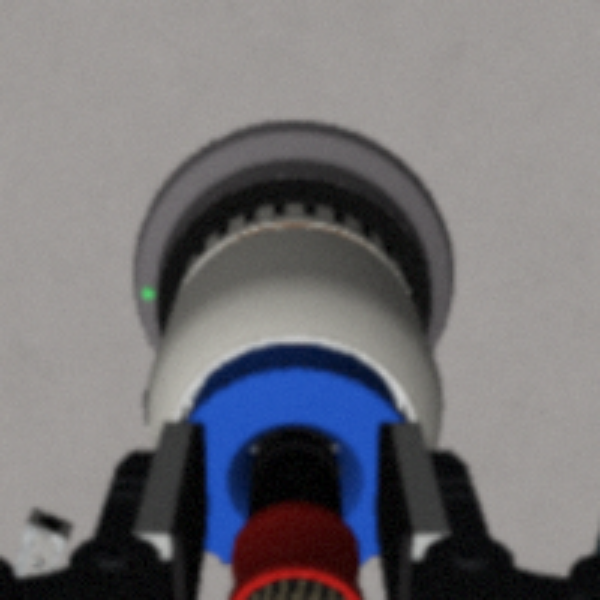

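The crop shows the fingertips on the collar's top on both sides of the sleeve, with the sleeve's lower edge at about (295,505) in the crop. I can't tell whether it has lifted, so I'll compare the edge height with the earlier picture.

```bash
cat > edge.py <<'E'
from h import *
def edge(im,c,y=.0818):
    h=cv2.cvtColor(im,cv2.COLOR_RGB2HSV).astype(int)
    m=((h[:,:,0]<8)|(h[:,:,0]>172))&(h[:,:,1]>120)&(h[:,:,2]>35)
    m[:, :322]=0;m[:,333:]=0;m[:150]=0;m[310:]=0
    r=np.median([np.argmax(m[:,k]) for k in range(324,332)])
    o,v=ray("wrist",(328,r),c);p=o+v*(y-o[1])/v[1];return r,p.round(4)
if __name__=="__main__":
    c=calibration("wrist");im=grab_frame("wrist");print(edge(im,c))
E
python3 - <<'E'
from edge import *
c=calibration("wrist");c=dict(c);T=np.array(c["pose"]);T[2,3]+=.2532-telemetry.observe()["position"][2];c["pose"]=T
print("before",edge(cv2.imread("pics/d.png")[:,:,::-1].copy(),c))
E
python3 edge.py; python3 -m inch '[[0,0,0.0002,0,0,0,0.65],[0,0,0,0,0,0,0.65]]'>/dev/null; python3 ok.py 15; python3 edge.py
```

```text
before (np.float64(179.0), array([0.4783, 0.0818, 0.1418]))
(np.float64(267.0), array([0.4777, 0.0818, 0.1437]))
11.15 [0.4774 0.0718 0.1161] [-3.9 -0.9 16.2] 0.0299
(np.float64(267.5), array([0.4777, 0.0818, 0.1439]))
```

```bash
python3 -m inch '[[0,0,-0.001,0,0,0,0.65],[0,0,-0.002,0,0,0,0.65],[0,0,-0.004,0,0,0,0.65],[0,0,-0.007,0,0,0,0.65],[0,0,0,0,0,0,0.65]]' >/dev/null; python3 ok.py 3; python3 edge.py; python3 -m inch '[[0,0,0,0,0,0,0.85],[0,0,0,0,0,0,0.85],[0,0,0,0,0,0,0.85],[0,0,0,0,0,0,0.85]]' 25; python3 ok.py 4
```

```text
11.7 [0.4777 0.0718 0.1304] [-0.4  0.4 -0.3] 0.03
(np.float64(253.0), array([0.4781, 0.0818, 0.1452]))
clock: 12.15
position: [0.4773, 0.0718, 0.1295]
tool_rot: [3.142, 0.0, 1.494]
force: [1.0, 1.0, 2.3]
grip_width: 0.0191
finger_force: 24.3
12.15 [0.4773 0.0718 0.1295] [1.  1.  2.3] 0.0191
```

```bash
python3 -m inch '[[0,0,-0.001,0,0,0,0.85],[0,0,-0.001,0,0,0,0.85],[0,0,0,0,0,0,0.85]]' >/dev/null; python3 ok.py 4 && python3 -m inch '[[0,0,-0.001,0,0,0,0.85],[0,0,-0.002,0,0,0,0.85],[0,0,0,0,0,0,0.85]]' >/dev/null; python3 ok.py 4 && python3 -m inch '[[0,0,-0.003,0,0,0,0.85],[0,0,-0.003,0,0,0,0.85],[0,0,0,0,0,0,0.85]]' >/dev/null; python3 ok.py 4 && python3 -m inch '[[0,0,-0.004,0,0,0,0.85],[0,0,-0.004,0,0,0,0.85],[0,0,0,0,0,0,0.85]]' >/dev/null; python3 ok.py 4
```

```text
12.45 [0.4773 0.0717 0.1317] [-0.1  0.8 -0.4] 0.0189
12.75 [0.4774 0.0718 0.1348] [0.  0.1 0.1] 0.0192
13.05 [0.4775 0.0718 0.141 ] [-0.2  0.4 -0.7] 0.0193
13.35 [0.4776 0.0718 0.1492] [-0.3  0.5 -0.2] 0.0188
```

The brush is free; the pull force is near zero. I'll lift it and move to the rack.

```bash
python3 -m inch '[[0,0,-0.02,0,0,0,0.85],[0,0,-0.025,0,0,0,0.85],[0,0,-0.02,0,0,0,0.85],[0.015,-0.003,0,0,0,0,0.85],[0.031,-0.005,0,0,0,0,0.85]]' >/dev/null; python3 -m inch '[[0.031,-0.005,0,0,0,0,0.85],[0.031,-0.005,0,0,0,0,0.85],[0.031,-0.005,0,0,0,0,0.85],[0.031,-0.005,0,0,0,0,0.85],[0.031,-0.005,0,0,0,0,0.85]]' >/dev/null;python3 -m inch '[[0.031,-0.005,0,0,0,0,0.85],[0.015,-0.002,0,0,0,0,0.85],[0,0,0,0,0,0,0.85],[0,0,0,0,0,0,0.85]]' >/dev/null;  sed -i 's/^    W=/    if n in ("dock_axis",): continue\n    W=/' look.py; python3 look.py g
```

```text
14.75 [0.4566 0.3201 0.2135] [-3.1415e+00  8.0000e-04  1.4933e+00] [ 0.71 -0.52 -0.59] 0.019246424145842662
[[0.997, -0.073, -0.024, 0.462], [-0.077, -0.944, -0.32, 0.403], [0.0, 0.321, -0.947, 0.356], [0.0, 0.0, 0.0, 1.0]] 65.70646984690485
empty_well 0.81 [321. 106.] [0.4544 0.388  0.009 ] [[0.457, 0.389, 0.011]]
orange_nozzle 0.73 [327. 149.] [0.4578 0.3392 0.009 ] [[0.457, 0.338, 0.001], [0.502, 0.373, 0.009], [0.477, 0.357, 0.045]]
orange_nozzle 0.68 [405.  92.] [0.5501 0.3993 0.009 ] [[0.487, 0.392, 0.053], [0.552, 0.399, -0.003], [0.51, 0.394, 0.066]]
orange_nozzle 0.56 [380. 161.] [0.5177 0.3208 0.009 ] [[0.499, 0.303, -0.033], [0.559, 0.319, -0.066], [0.519, 0.319, 0.001]]
grey_nozzle 0.91 [330. 186.] [0.458  0.2941 0.009 ] [[0.457, 0.293, 0.007]]
```

View pics/g.png

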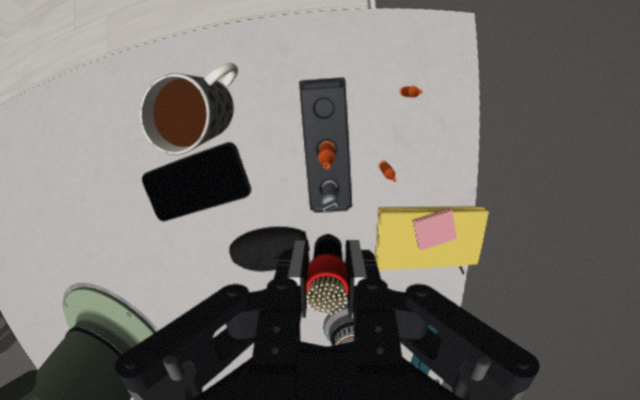

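The picture shows the brush held upright in the fingers, with the empty well at (323,107), the orange nozzle at (326,153) and the grey one at (330,193). I'll go over the well and lower it.

```bash
python3 -m inch '[[0.02,-0.002,0,0,0,0,0.85],[0.025,-0.002,0,0,0,0,0.85],[0.022,-0.002,0.015,0,0,0,0.85],[0,0,0.03,0,0,0,0.85],[0,0,0.03,0,0,0,0.85]]' >/dev/null; python3 -m inch '[[0,0,0.03,0,0,0,0.85],[0,0,0.025,0,0,0,0.85],[0,0,0.015,0,0,0,0.85],[0,0,0,0,0,0,0.85],[0,0,0,0,0,0,0.85]]' >/dev/null; python3 ok.py 3 && python3 -m inch '[[0,0,0.006,0,0,0,0.85],[0,0,0.006,0,0,0,0.85],[0,0,0.004,0,0,0,0.85],[0,0,0,0,0,0,0.85]]' >/dev/null; python3 ok.py 3; python3 - <<'E'
from h import *
w=grab_frame("wrist");save("i",cv2.resize(w[100:340,200:440],(600,600)))
E
```

```text
16.25 [0.4559 0.3888 0.0693] [ 0.1  0.4 -0.3] 0.019
16.65 [0.4554 0.3882 0.0522] [ 0.3 -0.2 -0.5] 0.0193
```

View pics/i.png

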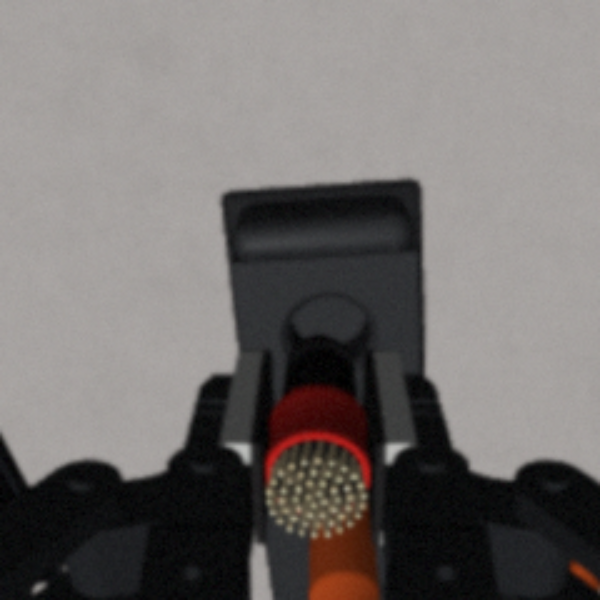

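The crop shows the foot just above the well, whose rim is round (328,330), slightly right of the tube. I'll work out the offset.

```bash
python3 - <<'E'
from h import *
print(atz("wrist",(200+328/2.5,100+330/2.5),.024).round(4))
print("tube axis guess", atz("wrist",(200+320/2.5,100+350/2.5),.036).round(4))
# rows hole top rim / left / right
for p in((328,295),(288,330),(370,330)): print(atz("wrist",(200+p[0]/2.5,100+p[1]/2.5),.024).round(4))
E
```

```text
[0.4573 0.3883 0.024 ]
tube axis guess [0.4554 0.3891 0.036 ]
[0.458  0.3976 0.024 ]
[0.4476 0.389  0.024 ]
[0.4676 0.3874 0.024 ]
```

```bash
python3 -m inch '[[-0.001,0.0017,0,0,0,0,0.85],[0,0,0.003,0,0,0,0.85],[0,0,0.003,0,0,0,0.85],[0,0,0,0,0,0,0.85]]' >/dev/null; python3 ok.py 3 && python3 -m inch '[[0,0,0.003,0,0,0,0.85],[0,0,0.002,0,0,0,0.85],[0,0,0,0,0,0,0.85]]' >/dev/null; python3 ok.py 3 && python3 -m inch '[[0,0,0.002,0,0,0,0.85],[0,0,0.001,0,0,0,0.85],[0,0,0,0,0,0,0.85]]' >/dev/null; python3 ok.py 3 && python3 -m inch '[[0,0,0.002,0,0,0,0.85],[0,0,0,0,0,0,0.85]]' >/dev/null; python3 ok.py 3
```

```text
17.1 [0.457  0.3871 0.0462] [-0.8  0.4 -0.3] 0.0189
17.4 [0.4571 0.3871 0.0412] [-0.2  0.4 -0.6] 0.0191
17.7 [0.4572 0.3873 0.0385] [ 0.7  0.8 -0.7] 0.0193
17.9 [0.4572 0.3873 0.0364] [ 0.7  0.4 -0.2] 0.0193
```

```bash
python3 -m inch '[[0,0,0.001,0,0,0,0.85],[0,0,0.001,0,0,0,0.85],[0,0,0,0,0,0,0.85]]' >/dev/null; python3 ok.py 2.5 && python3 -m inch '[[0,0,0.001,0,0,0,0.85],[0,0,0.001,0,0,0,0.85],[0,0,0,0,0,0,0.85]]' >/dev/null; python3 ok.py 2.5 && python3 -m inch '[[0,0,0.001,0,0,0,0.85],[0,0,0,0,0,0,0.85]]' >/dev/null; python3 ok.py 2.5; python3 -m inch '[[0,0,0,0,0,0,0.65],[0,0,0,0,0,0,0.65],[0,0,0,0,0,0,0.65],[0,0,0,0,0,0,0.65]]'
```

```text
18.2 [0.4572 0.3873 0.0345] [ 0.2  1.3 -0.4] 0.019
18.5 [0.4572 0.3872 0.0324] [0.2 0.5 0.1] 0.0191
18.7 [0.4573 0.3874 0.0317] [-0.2  1.   2.4] 0.019
clock: 19.1
position: [0.4571, 0.3872, 0.0315]
tool_rot: [-3.141, 0.0, 1.494]
force: [0.0, -0.1, 0.7]
grip_width: 0.0299
finger_force: 0.0
```

The brush met the floor at the expected height (foot at about 9 mm). Next I'll rise and move over the orange nozzle.

```bash
python3 -m inch '[[0,0,-0.01,0,0,0,0.6],[0,0,-0.025,0,0,0,0.6],[0,0,-0.03,0,0,0,0.6],[0,0,-0.03,0,0,0,0.6],[0,0,-0.015,0,0,0,0.6]]' >/dev/null; python3 -m inch '[[-0.022,0.0025,0,0,0,0,0.6],[-0.023,0.0025,0,0,0,0,0.6],[0,0,0,0,0,0,0.6],[0,0,0,0,0,0,0.6]]'; python3 look.py j; python3 - <<'E'
from h import *
im=cv2.imread("pics/j.png");c=calibration("wrist")
h=cv2.cvtColor(im,cv2.COLOR_BGR2HSV);m=cv2.inRange(h,(4,140,60),(16,255,255));n,l,st,ce=cv2.connectedComponentsWithStats(m)
for i in np.argsort(-st[1:,4])[:3]+1: print(st[i],ce[i].round(1))
print("brush",[ (np.round(d["xy"]),atz("wrist",d["xy"],.05).round(4)) for d in landmark_of("brush_grip","wrist")[:2]])
cv2.imwrite("pics/j2.png",cv2.resize(im[60:360,160:480],(640,600)))
E
```

```text
clock: 20.0
position: [0.4588, 0.3419, 0.1419]
tool_rot: [-3.142, -0.0, 1.493]
force: [-0.4, -0.4, 1.0]
grip_width: 0.034
finger_force: 0.0
20.0 [0.4588 0.3419 0.1419] [-3.1415e+00 -3.0000e-04  1.4931e+00] [-0.37 -0.4   0.99] 0.03397354556533259
[[0.997, -0.073, -0.024, 0.464], [-0.077, -0.944, -0.319, 0.424], [0.0, 0.32, -0.947, 0.285], [0.0, 0.0, 0.0, 1.0]] 65.70646984690485
brush_grip 0.97 [320. 144.] [0.459  0.4006 0.14  ] [[0.459, 0.387, 0.048]]
empty_well 0.95 [320. 139.] [0.4552 0.3835 0.009 ] [[0.457, 0.385, 0.012]]
orange_nozzle 0.89 [421. 116.] [0.5483 0.3994 0.009 ] [[0.482, 0.4, 0.065], [0.554, 0.398, -0.006], [0.503, 0.4, 0.07]]
orange_nozzle 0.75 [326. 184.] [0.4567 0.3414 0.009 ] [[0.457, 0.341, 0.007], [0.498, 0.388, 0.031], [0.473, 0.364, 0.049]]
orange_nozzle 0.75 [392. 198.] [0.5193 0.3229 0.009 ] [[0.502, 0.3, -0.034], [0.565, 0.313, -0.07], [0.519, 0.316, -0.005]]
grey_nozzle 0.88 [331. 228.] [0.4584 0.2955 0.009 ] [[0.455, 0.291, 0.004]]
[ 114  107   57   81 3432] [142.3 148. ]
[315 177  21  51 788] [325.2 199.8]
[389 199  22  34 333] [399.5 213.9]
brush [(array([320., 144.]), array([0.4557, 0.386 , 0.05  ]))]
```

View pics/j2.png

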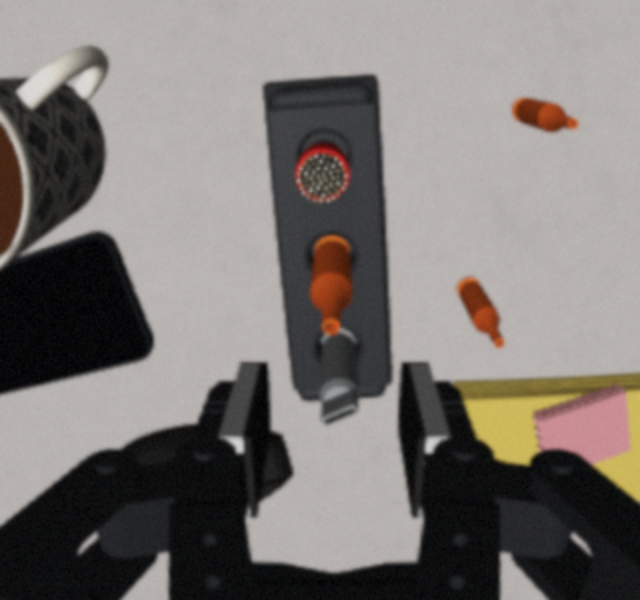

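The crop shows the brush standing in its well at (322,172), and the tall orange nozzle's foot end at (332,245) and spout at (331,326). I'll lower onto the orange tube and grip it.

```bash
python3 -m inch '[[0,-0.001,0.02,0,0,0,0.6],[0,0,0.025,0,0,0,0.6],[0,0,0.025,0,0,0,0.6],[0,0,0.02,0,0,0,0.6],[0,0,0.01,0,0,0,0.6]]' >/dev/null; python3 ok.py 3 && python3 -m inch '[[0,0,0.004,0,0,0,0.6],[0,0,0,0,0,0,0.6],[0,0,0,0,0,0,0.9],[0,0,0,0,0,0,0.9],[0,0,0,0,0,0,0.9]]' 60; python3 -m inch '[[0,0,0,0,0,0,0.9],[0,0,0,0,0,0,0.9]]'
```

```text
21.05 [0.4572 0.3416 0.04  ] [ 0.4 -0.1  0.3] 0.0342
clock: 21.55
position: [0.4581, 0.3425, 0.0386]
tool_rot: [3.141, -0.001, 1.494]
force: [-0.8, -0.2, 4.9]
grip_width: 0.0141
finger_force: 58.4
clock: 21.75
position: [0.4582, 0.3424, 0.0386]
tool_rot: [3.141, -0.001, 1.494]
force: [0.1, -0.4, 5.8]
grip_width: 0.0139
finger_force: 58.4
```

```bash
python3 -m inch '[[0,0,-0.01,0,0,0,0.9],[0,0,-0.03,0,0,0,0.9],[0,0,-0.04,0,0,0,0.9],[0,0,-0.04,0,0,0,0.9],[0,0,-0.04,0,0,0,0.9]]'; python3 -m inch '[[-0.02,0.004,0,0,0,0,0.9],[-0.03,0.0044,0,0,0,0,0.9],[-0.03,0.0044,0,0,0,0,0.9],[-0.03,0.0044,0,0,0,0,0.9],[-0.03,0.0044,0,0,0,0,0.9]]' >/dev/null;  python3 -m inch '[[-0.03,0.0044,0,0,0,0,0.9],[-0.03,0.0044,0,0,0,0,0.9],[-0.03,0.0044,0,0,0,0,0.9],[-0.025,0.003,0,0,0,0,0.9],[-0.013,0.002,0,0,0,0,0.9]]' >/dev/null; python3 -m inch '[[0,0,0,0,0,0,0.9],[0,0,0,0,0,0,0.9]]' >/dev/null; python3 ok.py 3; python3 - <<'E'
from h import *
c=calibration("wrist");w=grab_frame("wrist");save("k",cv2.resize(w[80:320,200:440],(600,600)))
h=cv2.cvtColor(w,cv2.COLOR_RGB2HSV);m=cv2.inRange(h,(100,120,60),(125,255,255))
n,l,st,ce=cv2.connectedComponentsWithStats(m);i=1+np.argmax(st[1:,4]);hull=cv2.convexHull(np.argwhere(l==i)[:,::-1].astype(np.int32))
P=np.array([atz("wrist",q[0],.122,c)[:2] for q in hull]);print(P.min(0),P.max(0),cv2.minEnclosingCircle(P.astype(np.float32)))
E
```

```text
clock: 22.25
position: [0.4576, 0.3418, 0.2003]
tool_rot: [3.141, -0.001, 1.493]
force: [-0.1, 0.4, -0.7]
grip_width: 0.0142
finger_force: 58.5
23.45 [0.4768 0.0726 0.1978] [-0.3  1.3 -0.4] 0.0145
[0.45494146 0.04910852] [0.49881311 0.09378292] ((0.47707271575927734, 0.07078146934509277), 0.02321702055633068)
```

View pics/k.png

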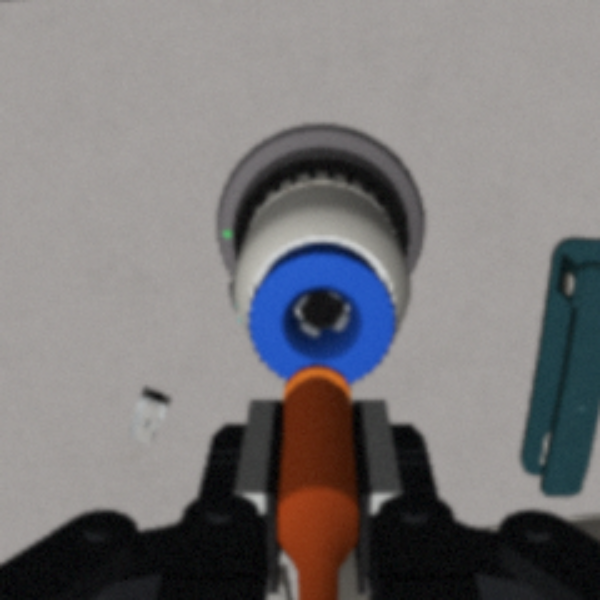

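The crop shows the orange nozzle held upright and the open bore at (322,312), ringed by the blue collar. I'll centre and lower it in.

```bash
python3 -m inch '[[-0.0014,0,0.015,0,0,0,0.9],[0,0,0.015,0,0,0,0.9],[0,0,0.01,0,0,0,0.9],[0,0,0.005,0,0,0,0.9],[0,0,0,0,0,0,0.9]]'>/dev/null; python3 ok.py 3 && python3 -m inch '[[0,0,0.002,0,0,0,0.9],[0,0,0.001,0,0,0,0.9],[0,0,0,0,0,0,0.9]]'>/dev/null; python3 ok.py 2.5 && python3 -m inch '[[0,0,0.001,0,0,0,0.9],[0,0,0.001,0,0,0,0.9],[0,0,0,0,0,0,0.9]]'>/dev/null; python3 ok.py 2.5 && python3 -m inch '[[0,0,0.001,0,0,0,0.9],[0,0,0.001,0,0,0,0.9],[0,0,0,0,0,0,0.9]]'>/dev/null; python3 ok.py 2.5 && python3 -m inch '[[0,0,0.001,0,0,0,0.9],[0,0,0.001,0,0,0,0.9],[0,0,0,0,0,0,0.9]]'>/dev/null; python3 ok.py 2.5 && python3 -m inch '[[0,0,0.001,0,0,0,0.9],[0,0,0.001,0,0,0,0.9],[0,0,0,0,0,0,0.9]]'>/dev/null; python3 ok.py 2.5
```

```text
24.0 [0.4765 0.0708 0.1522] [ 0.  -0.1 -0.3] 0.0143
24.3 [0.4768 0.0705 0.1498] [0.2 0.2 0.5] 0.0143
24.6 [0.4766 0.0704 0.1475] [-0.6 -0.5 -0.5] 0.014
24.9 [0.4766 0.0704 0.1455] [-0.8  0.2 -1.3] 0.0144
25.2 [0.4766 0.0704 0.1434] [-0.1  0.3 -1.9] 0.0144
25.5 [0.4766 0.0704 0.1415] [-0.1 -0.4 -0.4] 0.0139
```

```bash
python3 -m inch '[[0,0,0.001,0,0,0,0.9],[0,0,0.001,0,0,0,0.9],[0,0,0,0,0,0,0.9]]'>/dev/null; python3 ok.py 5 && python3 -m inch '[[0,0,0.001,0,0,0,0.9],[0,0,0,0,0,0,0.9]]'>/dev/null; python3 ok.py 5 && python3 -m inch '[[0,0,0.001,0,0,0,0.9],[0,0,0,0,0,0,0.9]]'>/dev/null; python3 ok.py 5 && python3 -m inch '[[0,0,0.001,0,0,0,0.9],[0,0,0,0,0,0,0.9]]'>/dev/null; python3 ok.py 5 && python3 -m inch '[[0,0,0.001,0,0,0,0.9],[0,0,0,0,0,0,0.9]]'>/dev/null; python3 ok.py 5 && python3 -m inch '[[0,0,0.001,0,0,0,0.9],[0,0,0,0,0,0,0.9]]'>/dev/null; python3 ok.py 5
```

```text
25.8 [0.4768 0.0704 0.1396] [ 1.  -0.6  0.7] 0.0139
26.0 [0.4769 0.0704 0.1386] [ 1.7 -1.   2.1] 0.0138
26.2 [0.477  0.0702 0.1376] [ 4.  -2.1 -0. ] 0.0145
26.4 [0.477  0.0703 0.1366] [ 5.  -2.5  1.8] 0.0142
26.4 [0.477  0.0703 0.1366] [ 5.  -2.5  1.8] 0.0142
26.4 [0.477  0.0703 0.1366] [ 5.  -2.5  1.8] 0.0142
```

```bash
python3 -m inch '[[-0.0004,0.0007,0,0,0,0,0.9],[0,0,0,0,0,0,0.9]]'>/dev/null; python3 ok.py 5 && python3 -m inch '[[0,0,0.001,0,0,0,0.9],[0,0,0,0,0,0,0.9]]'>/dev/null; python3 ok.py 8 && python3 -m inch '[[0,0,0.001,0,0,0,0.9],[0,0,0,0,0,0,0.9]]'>/dev/null; python3 ok.py 8
```

```text
26.6 [0.4772 0.07   0.1365] [ 1.5 -1.4  1.7] 0.0141
26.8 [0.4773 0.07   0.1355] [ 2.5 -0.6  2.5] 0.0141
27.0 [0.4775 0.07   0.1346] [ 2.6 -0.5  4.2] 0.0142
```

```bash
python3 -m inch '[[0,0.0003,0.0007,0,0,0,0.9],[0,0,0,0,0,0,0.9]]'>/dev/null; python3 ok.py 10 && python3 -m inch '[[0,0,0.0007,0,0,0,0.9],[0,0,0,0,0,0,0.9]]'>/dev/null; python3 ok.py 10 && python3 -m inch '[[0,0,0.0007,0,0,0,0.9],[0,0,0,0,0,0,0.9]]'>/dev/null; python3 ok.py 11 && python3 -m inch '[[0,0,0.0005,0,0,0,0.9],[0,0,0,0,0,0,0.9]]'>/dev/null; python3 ok.py 13  && python3 -m inch '[[0,0,0.0005,0,0,0,0.9],[0,0,0,0,0,0,0.9]]'>/dev/null; python3 ok.py 13
```

```text
27.2 [0.4777 0.0699 0.1339] [ 1.3 -1.3  7.4] 0.014
27.4 [0.4777 0.0699 0.1333] [ 0.7 -2.   8.4] 0.0139
27.6 [0.4778 0.0699 0.1327] [ 0.4 -1.8  8.6] 0.0144
27.8 [0.4778 0.07   0.1323] [-0.2 -1.9 11.8] 0.0143
28.0 [0.4777 0.0699 0.1316] [ 2.8 -1.8  4. ] 0.014
```

```bash
python3 -m inch '[[-0.0003,0,0.0005,0,0,0,0.9],[0,0,0,0,0,0,0.9]]'>/dev/null; python3 ok.py 12 && python3 -m inch '[[0,0,0.0005,0,0,0,0.9],[0,0,0,0,0,0,0.9]]'>/dev/null; python3 ok.py 13 && python3 -m inch '[[0,0,0.0005,0,0,0,0.9],[0,0,0,0,0,0,0.9]]'>/dev/null; python3 ok.py 13 && python3 -m inch '[[0,0,0.0005,0,0,0,0.9],[0,0,0,0,0,0,0.9]]'>/dev/null; python3 ok.py 13  && python3 -m inch '[[0,0,0.0005,0,0,0,0.9],[0,0,0,0,0,0,0.9]]'>/dev/null; python3 ok.py 13
```

```text
28.2 [0.4777 0.0697 0.131 ] [ 3.5 -0.7  4.1] 0.0144
28.4 [0.4777 0.0697 0.1304] [ 2.7 -0.3  2.5] 0.0139
28.6 [0.4777 0.0697 0.13  ] [ 3.  -0.2  4.8] 0.0142
28.8 [0.4777 0.0696 0.1295] [ 3.5 -0.2  4.1] 0.0142
29.0 [0.4777 0.0696 0.129 ] [3.8 0.1 3.9] 0.014
```

```bash
python3 -m inch '[[0,0.0004,0.0005,0,0,0,0.9],[0,0,0,0,0,0,0.9]]'>/dev/null; python3 ok.py 9 && python3 -m inch '[[0,0,0.0005,0,0,0,0.9],[0,0,0,0,0,0,0.9]]'>/dev/null; python3 ok.py 9 && python3 -m inch '[[0,0,0.0005,0,0,0,0.9],[0,0,0,0,0,0,0.9]]'>/dev/null; python3 ok.py 9 && python3 -m inch '[[0,0,0.0004,0,0,0,0.9],[0,0,0,0,0,0,0.9]]'>/dev/null; python3 ok.py 9  && python3 -m inch '[[0,0,0.0004,0,0,0,0.9],[0,0,0,0,0,0,0.9]]'>/dev/null; python3 ok.py 9
```

```text
29.2 [0.4777 0.0696 0.1283] [0.7 0.  2.2] 0.014
29.4 [0.4777 0.0696 0.1279] [-1.1  0.7  4.7] 0.014
29.6 [0.4777 0.0696 0.1274] [0.2 0.4 5.2] 0.0136
29.8 [0.4777 0.0696 0.127 ] [-0.1  0.4  5.9] 0.0143
30.0 [0.4777 0.0696 0.1266] [-0.7 -0.3  6. ] 0.0138
```

```bash
python3 -m inch '[[0,0,0.0004,0,0,0,0.9],[0,0,0,0,0,0,0.9]]'>/dev/null; python3 ok.py 9 && python3 -m inch '[[0,0,0.0004,0,0,0,0.9],[0,0,0,0,0,0,0.9]]'>/dev/null; python3 ok.py 9 && python3 -m inch '[[0,0,0.0003,0,0,0,0.9],[0,0,0,0,0,0,0.9]]'>/dev/null; python3 ok.py 9 && python3 -m inch '[[0,0,0.0003,0,0,0,0.9],[0,0,0,0,0,0,0.9]]'>/dev/null; python3 ok.py 9
```

```text
30.2 [0.4777 0.0696 0.1262] [-0.3  0.2  5.9] 0.0144
30.4 [0.4777 0.0696 0.1258] [-0.7  0.7  6.1] 0.0147
30.6 [0.4777 0.0696 0.1256] [-1.  -0.2  6.8] 0.0144
30.8 [0.4777 0.0696 0.1253] [-2.8  0.2  9.7] 0.0146
```

```bash
python3 - <<'E'
from edge import *
c=calibration("wrist");w=grab_frame("wrist");save("m",cv2.resize(w[150:350,230:430],(600,600)))
E
```

```text
(no output)
```

View pics/m.png

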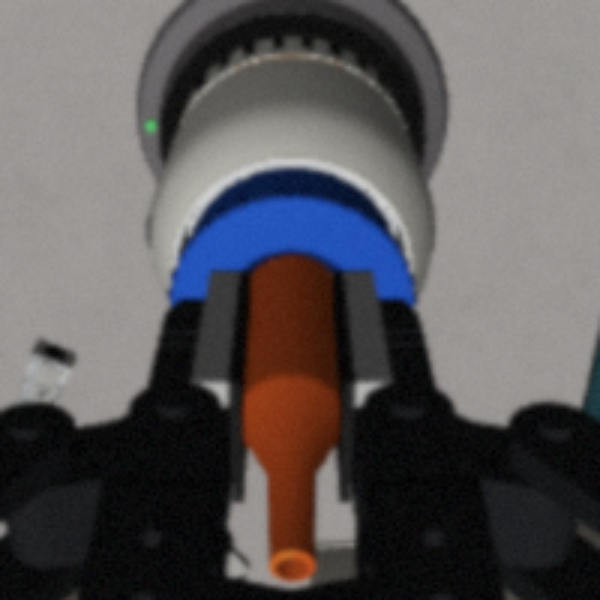

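The crop shows the nozzle deep in the outlet with the fingertips just above the collar. The rise to 9.7 N marks the bottom stop. I'll test the lock with a gentle pull.

```bash
python3 -m inch '[[0,0,-0.001,0,0,0,0.9],[0,0,-0.0005,0,0,0,0.9],[0,0,0,0,0,0,0.9]]'>/dev/null; python3 ok.py 9 && python3 -m inch '[[0,0,-0.0005,0,0,0,0.9],[0,0,0,0,0,0,0.9]]'>/dev/null; python3 ok.py 5.5; python3 -m inch '[[0,0,-0.0004,0,0,0,0.9],[0,0,0,0,0,0,0.9]]'>/dev/null; python3 ok.py 4 &&  python3 -m inch '[[0,0,-0.0004,0,0,0,0.9],[0,0,0,0,0,0,0.9]]'>/dev/null; python3 ok.py 4 && python3 -m inch '[[0,0,-0.0003,0,0,0,0.9],[0,0,0,0,0,0,0.9]]'>/dev/null; python3 ok.py 4
```

```text
31.15 [0.4777 0.0696 0.1268] [-0.3  0.8  5.5] 0.0142
31.35 [0.4777 0.0696 0.1273] [-0.6  0.4  5.2] 0.0143
31.55 [0.4777 0.0696 0.1277] [-0.5 -0.   5.3] 0.0143
31.55 [0.4777 0.0696 0.1277] [-0.5 -0.   5.3] 0.0143
31.55 [0.4777 0.0696 0.1277] [-0.5 -0.   5.3] 0.0143
```

```bash
python3 -m inch '[[0,0,-0.0004,0,0,0,0.9],[0,0,0,0,0,0,0.9]]'>/dev/null; python3 ok.py 6 &&  python3 -m inch '[[0,0,-0.0004,0,0,0,0.9],[0,0,0,0,0,0,0.9]]'>/dev/null; python3 ok.py 6 && python3 -m inch '[[0,0,-0.0003,0,0,0,0.9],[0,0,0,0,0,0,0.9]]'>/dev/null; python3 ok.py 6
```

```text
31.75 [0.4777 0.0696 0.128 ] [0.2 0.2 5.4] 0.0141
31.95 [0.4777 0.0696 0.1284] [-0.9  0.2  1.5] 0.0141
32.15 [0.4777 0.0696 0.1286] [-1.2  0.6 -1.5] 0.0142
```

It is locked: the force falls steeply, to a slight tension. I'll ease back, release and retreat.

```bash
python3 -m inch '[[0,0,0.0004,0,0,0,0.9],[0,0,0,0,0,0,0.6],[0,0,0,0,0,0,0.6],[0,0,0,0,0,0,0.6],[0,0,0,0,0,0,0.6]]'; python3 -m inch '[[0,0,-0.01,0,0,0,0.6],[0,0,-0.03,0,0,0,0.6],[0,0,-0.03,0,0,0,0.6],[0,0,-0.03,0,0,0,0.6],[0,0,-0.02,0,0,0,0.6]]'; python3 -m inch '[[0,0,0,0,0,0,0.6],[0,0,0,0,0,0,0.6]]'
python3 - <<'E'
from h import *
c=calibration("wrist");w=grab_frame("wrist");s=grab_frame("side")
A=cv2.resize(w[80:320,200:440],(400,400));B=cv2.resize(s[110:310,200:400],(400,400));save("n",np.hstack([A,B]))
h=cv2.cvtColor(w,cv2.COLOR_RGB2HSV);m=cv2.inRange(h,(100,120,60),(125,255,255))
n,l,st,ce=cv2.connectedComponentsWithStats(m);i=1+np.argmax(st[1:,4]);hull=cv2.convexHull(np.argwhere(l==i)[:,::-1].astype(np.int32))
P=np.array([atz("wrist",q[0],.122,c)[:2] for q in hull]);print(P.min(0),P.max(0))
for cam in("side","wrist"):
  for d in landmark_of("orange_nozzle",cam)[:2]: print(cam,round(d["score"],2),d["xy"],atz(cam,d["xy"],.099).round(3))
a=landmark_of("brush_grip","side")[:2];print([(x["xy"],atz("side",x["xy"],.05).round(3)) for x in a])
E
```

```text
clock: 32.65
position: [0.4781, 0.0696, 0.1284]
tool_rot: [3.141, 0.0, 1.494]
force: [0.6, -1.1, 0.1]
grip_width: 0.0342
finger_force: 0.0
clock: 33.15
position: [0.4784, 0.0695, 0.251]
tool_rot: [3.14, -0.001, 1.493]
force: [0.3, -0.1, -1.3]
grip_width: 0.0344
finger_force: 0.0
clock: 33.35
position: [0.478, 0.0697, 0.2489]
tool_rot: [3.141, -0.001, 1.494]
force: [0.2, -0.3, -0.0]
grip_width: 0.0341
finger_force: 0.0
[0.45504647 0.04868855] [0.49861233 0.09237176]
side 0.68 [202.6, 294.4] [0.491 0.507 0.099]
side 0.6 [241.5, 268.0] [0.463 0.438 0.099]
wrist 0.61 [328.9, 179.8] [0.479 0.068 0.099]
[([256.8, 274.4], array([0.461, 0.389, 0.05 ])), ([261.2, 293.9], array([0.438, 0.431, 0.05 ]))]
```

View pics/n.png

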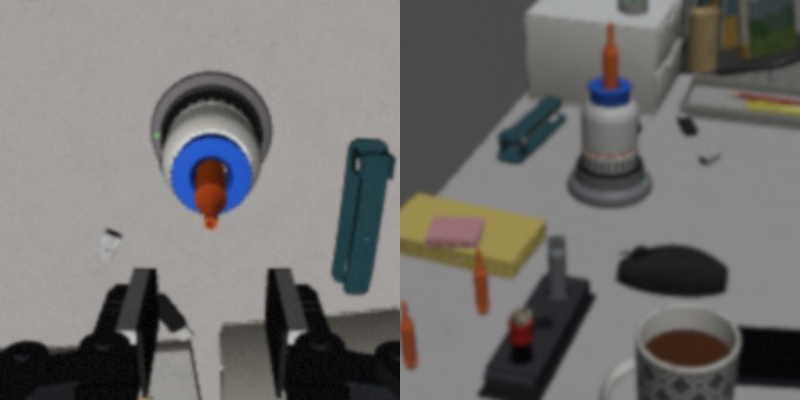

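The left half shows the orange nozzle upright in the outlet at (210,180) with the collar round it. The right half shows it seated in the duster and the brush standing in its well at (521,328). Nothing else has moved, so I'll hand in.

```bash
python3 -c "
from workcell import bot
print(bot.job_done())"
```

```text
the job is handed in; nothing more can be done
None
```

The job is handed in at about 33 s on the robot's clock: the orange nozzle is locked in the duster (it held against a gentle pull), the collar looks to be back up, and the brush nozzle stands in its rack well; the hand-in returned no verdict.

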